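# Shut and bolt the sprung lid of the transfer press

### The job

The badge is laid in the blue transfer press: shut its sprung lid and lock it. Draw the bolt back by its red tab if it sticks out, bring the lid down against its spring until the tongue is level with the slot in the yellow keeper (whose height you must find) and, holding it there, slide the bolt fully home into the slot, then let go. Never let the lid fly back open, do not shift the badge, and leave everything else on the table where it is.

Things in the scene. Friction and masses are not known exactly. Their poses are not given: they have to be found in the camera images.
- press: blue cold transfer press fixed to the table; origin on the table. Base 240 (x) x 210 (y) x 40 mm, centred 10 mm to +x of the origin; black bed on it 150 x 130 mm, top at z = 50 mm, with the badge. Press axes: x along the lid's hinge, z up, the lid's free edge on the +y side. The yellow slotted keeper stands outside the lid's +x end, near the free edge, its near face at x = 88, its middle at y = 65 mm
- lid_hinge (a point): middle of the lid's hinge axis, which is parallel to the press x axis (press frame 0, -85, 62 mm). Lid frame: origin here, x along the hinge, y towards the free edge, z out of the lid's top face; parallel to the press axes at lid angle 0. The lid is a plate x = -80 to 80, y = 0 to 170, z = 0 to 10 mm of that frame
- lid (a joint): angle of the blue lid: 0 = level (lowest, on a stop below the latching height), 0.75 = open (stop). A torsion spring drives it open, with about 0.6 N m near the open stop rising to about 2 N m at 0, so some 13 N straight down at the tab holds it there. Let go, it flies open
- bolt (a joint): travel of the sliding bolt on the lid's top towards the press's +x: 0 = fully drawn back (stop), 0.030 = fully home (stop). It stays where it is left and takes about 2 N to slide, more while rubbing in the keeper. It starts anywhere from 0 to 0.024; unless drawn back below 0.006 the tongue strikes the keeper as the lid comes down
- tab (a point): middle of the red tab that moves the bolt; it turns with the lid. 12 mm thick along the bolt's travel, 24 mm wide, 34 mm high (17 mm above and below this point), it stands on the steel bolt bar, 16 mm wide, top 9 mm above the lid's top, which may be pressed on. In the lid frame: x = -20 mm + bolt value, y = 150, z = 36 mm. Turning the lid turns the tab about the press x axis
- tongue_tip (a point): middle of the end of the bolt's steel tongue (8 mm high, 14 mm wide), in the lid frame at x = 82 mm + bolt value, y = 150, z = 15 mm. It must enter the keeper's slot, 12.5 mm high and 30 mm wide. The keeper is height-adjustable: the slot's middle is 81 to 90 mm above the table (lid angle about 0.027 to 0.087), unknown, to be found by feel or sight; off height, the tongue stops at the keeper's face (bolt about 0.006)
- badge: white badge plate, 75 x 55 x 5 mm, lying loose on the rubber bed under the lid; origin under its centre. The lowered lid clears it
- cone_black: cone of black thread, 58 mm across and 117 mm high, standing; origin under its centre
- cone_red: cone of red thread, 58 mm across and 117 mm high, standing; origin under its centre
- tape_roll: yellow roll of tape lying flat, 90 mm across, 24 mm high; origin under its centre
- squeegee: orange hand squeegee with a black grip lying flat, 110 x 75 x 16 mm; origin under its centre
- blank_tray: open grey plastic tray, 160 x 120 x 30 mm, holding the spare badges; origin under its centre
- spare_badges: stack of three spare white badge plates, 75 x 55 x 15 mm, lying in the tray; origin under its centre
- spray: blue spray can, 52 mm across, 150 mm high, standing; origin under its centre
- screwdriver: screwdriver with a green handle, lying; origin under its centre

How it is judged:
On the way, in this order (a step that is already met when the one before it is completed fails the run):
1. the lid is held down with the bolt still drawn back (value of joint lid below 0.12 rad and value of joint bolt below 0.008 m), for 0.1 s.
2. the bolt is home in the keeper with the lid down (value of joint lid below 0.12 rad and value of joint bolt above 0.025 m), for 0.2 s.
At the end, for the whole second after the job is handed in: The lid is down (angle below 0.12 rad), held by the bolt pushed more than 25 of its 30 mm out into the keeper's slot; the badge lies within 10 mm of where it was (all of step 2 and distance of badge from where it was at the start of the episode below 0.01 m); the robot touches nothing.
It fails at once if the lid flies back open (faster than 2.5 rad/s) (velocity of joint lid above 2.5 rad/s and value of joint lid between 0.1 and 0.7 rad).
It fails at once if the badge is shifted by more than 10 mm (distance of badge from where it was at the start of the episode above 0.01 m).
It fails at once if a bystander is moved by more than 20 mm (distance of any of cone_black, cone_red, tape_roll, squeegee, blank_tray, spare_badges, spray, screwdriver from where it was at the start of the episode above 0.02 m).
It also fails if it takes over 58 s, if anything falls off the work surface, if the arm or the gripper's body presses on something with over 40 N, if the wrist force passes 120 N, or if a joint passes its speed limit or range.

### The arm

A 6-joint arm with a two-finger parallel gripper is mounted at the origin on the work surface. World frame = base frame: x ahead of the robot, y to its left, z up, the work surface at z = 0. Lengths are in m, angles in rad, forces in N, time in s.
With the tool pointing down it reaches from about 0.225 to 0.875 m from the base axis. Payload 3.4 kg.
Tool frame: the origin (TCP) lies where the fingers leave the gripper's body, on its centre line; the fingertips stand 73 mm ahead of it and the grasp point (between the pads) lies 54 mm ahead of it (manip.grip_point_offset is the distance from the TCP to the grasp point, in m); z points along the fingers, y is the line along which they close (so a half turn about z gives the same grasp; the last joint's range is limited). The gripper opens to 85 mm and grips with 20 to 120 N. Pads are 22 mm wide; open, the fingers measure 114 mm over their backs; the gripper's body (76 mm by 85 mm) begins 54 mm behind the grasp point. The pads swing forward as they close: fully open they stand 13 mm farther back than shut.
Start: joints at [-0.121, 0.276, 1.505, -0, 1.361, -0.121], TCP at [0.575, -0, 0.304] pointing down, gripper open.
Joint ranges: [-2.89, 2.89], [-0.75, 2.08], [0.22, 2.7], [-1.18, 4.32], [0.11, 2.71], [-2.7, 2.7]. Speed limits (rad/s): [2.57, 2.57, 3.14, 3.14, 3.14, 3.14].

### API

Orientations are given as a unit quaternion [w, x, y, z].
In Python, from rig import sensors, cams, manip, spotter gives the robot as it stands.
- The arm moves only by the tool drive_tool, never from a script. Its argument "targets" is a list of rows, each a list of 4 numbers: the shift along the world's x, y, z in m, then the turn about the world's z in degrees. In form: [[dx, dy, dz, spin], ...]. A call has exactly 5 rows; each row shifts and turns the commanded pose from where the row before left it; what a row does not reach is not made up. A row lasts 1/8 s, in which the tool goes at most 62.5 mm and 10.7 degrees, less where a joint would pass 70% of its speed; a pose out of reach is approached as far as the arm can. A call is refused whole if a number of a shift passes 0.0625 or a number of a turn 10.7, either way. A call with a gripper value outside its range is refused whole. "jaw" is the finger opening in m, from 0 to 0.0854, set as the call begins (left out, the last holds). The fingers move at their own pace and stop on an object; "force" is the grip in N (left out, the last holds). Time passes only in rows, so rows that do not move let the fingers close, or fill a call up. It gives the time, the measured TCP pose, the force and the opening at its end, in the units of the state.
- sensors.get_state(): the state, without advancing time (a new reading comes with each control period).
- cams.get_image(name): name is "scene" or "side" or "wrist"; returns a dict with "color" (480x640x3 uint8, red, green, blue), "intrinsics" (3x3 intrinsics, pixels), "R" (3x3) and "t" (3): a world point X has camera coordinates R X + t. Camera axes: x right, y down, z forward; pixel columns grow to the right and rows downward; lengths in m; the calibration is good to about 2 mm. A picture is of the moment at which its call begins. There is no depth.
- manip.sign_off(): hands the job in, once; it reports no verdict.
Trained networks look in the newest picture that a camera, given by its name, has taken for a name from the list of things; names that differ only in an ending like _2 or _b are one class to them, and where a whole thing is asked for, a point or a joint stands for the part that bears it (a point fixed in the world has none). Each returns a list of dicts, best first, with "score" (0 to 1); they miss things now and then, are a little off and sometimes report something else, mostly with a low value. They report only what shows in the picture. A call takes as long as a camera call.
- spotter.find_in(query, camera): "point" ([x, y, z] in m, in world coordinates, good to about 4 mm: the middle of the surface that is visible of it).
- spotter.landmark_of(query, camera): "point" ([x, y, z] in m, in world coordinates, good to about 4 mm: a listed point, or the origin of a listed thing).
The state is a dict: "clock": time; "qpos": joint angles; "qd": joint speeds; "effort": joint torques, N m; "position": TCP position; "ee_rot": TCP orientation; "contact_force": force on the tool from outside, world axes, zero at the start; "moment": the same for the moment, N m; "width": finger opening in m.
Only numpy, scipy, OpenCV 4.12 (cv2) and the standard library are available. Lean on these libraries where they do the work, as an engineer would, in place of code of your own. Each camera call takes 0.05 s, during which the arm holds its last target. There are 200 camera calls.

## Working session

There is one attempt and no reset: what is moved stays moved. The work goes in short steps, Python scripts to look and compute and a tool call to move; the robot and the scene stay as the last step left them, time stands still between calls to the robot, and variables do not carry over. Pictures are saved under pics/ and viewed, on a budget of 10 in all, crops included, one or two more only if the job needs it, and the job is handed in when it is done.

Besides the shell and the picture viewer there is one more tool, called after "Emit:" by a JSON object that holds its "name" and its "arguments". drive_tool: Moves the arm, as the interface text tells. Its arguments: {"type":"object","properties":{"targets":{"type":"array","items":{"type":"array","items":{"type":"number"}}},"jaw":{"type":"number"},"force":{"type":"number"}},"required":["targets"]}

```bash
mkdir -p pics; cat > h.py <<'E'
from rig import sensors, cams, manip, spotter
import numpy as np, cv2
def shot(cam,fn=None):
    im=cams.get_image(cam)
    if fn: cv2.imwrite('pics/'+fn,im['color'][:,:,::-1])
    return im
def proj(im,X):
    c=im['R']@np.asarray(X)+im['t']; p=im['intrinsics']@c; return p[:2]/p[2]
def tri(ims,uvs):
    A=[]
    for im,(u,v) in zip(ims,uvs):
        P=im['intrinsics']@np.c_[im['R'],im['t']]
        A+= [u*P[2]-P[0], v*P[2]-P[1]]
    x=np.linalg.svd(np.array(A))[2][-1]; return x[:3]/x[3]
E
python3 - <<'E'
from h import *
a=shot('scene','s0.png');b=shot('side','d0.png')
for n in ['press','lid_hinge','tab','tongue_tip','badge']:
    for c in ['scene','side']:
        r=spotter.landmark_of(n,c)
        print(n,c,[(np.round(x['point'],3).tolist(),round(x['score'],2)) for x in r[:2]])
for n in ['cone_black','cone_red','tape_roll','squeegee','blank_tray','spray','screwdriver']:
    r=spotter.landmark_of(n,'scene'); print(n,[(np.round(x['point'],3).tolist(),round(x['score'],2)) for x in r[:1]])
s=sensors.get_state();print(s['clock'],s['ee_rot'],s['position'],s['contact_force'])
E
cd pics; python3 -c "
import cv2,numpy as np
cv2.imwrite('sd.png',cv2.resize(np.vstack([cv2.imread('s0.png'),cv2.imread('d0.png')]),(400,600)))"
```

```text
press scene [([0.574, 0.007, -0.004], 0.58)]
press side [([0.574, 0.005, -0.001], 0.96)]
lid_hinge scene [([0.59, -0.075, 0.061], 0.85), ([0.571, 0.016, 0.048], 0.59)]
lid_hinge side [([0.589, -0.077, 0.057], 0.7), ([0.597, -0.17, -0.0], 0.53)]
tab scene [([0.563, 0.006, 0.187], 0.54)]
tab side [([0.564, 0.003, 0.194], 0.73)]
tongue_tip scene [([0.661, 0.039, 0.175], 0.66)]
tongue_tip side []
badge scene [([0.576, 0.019, 0.049], 0.7), ([0.486, -0.475, -0.002], 0.48)]
badge side [([0.434, 0.336, -0.001], 0.31)]
cone_black [([0.702, 0.334, 0.005], 0.84)]
cone_red [([0.429, 0.337, 0.0], 0.95)]
tape_roll [([0.572, 0.432, -0.001], 0.55)]
squeegee [([0.592, -0.17, -0.001], 0.76)]
blank_tray [([0.486, -0.477, -0.002], 0.7)]
spray [([0.354, -0.323, 0.002], 0.54)]
screwdriver [([0.561, 0.158, -0.0], 0.65)]
0.95 [5.80129939e-05 7.07103341e-01 7.07110219e-01 3.02645432e-05] [ 5.75033898e-01 -1.67635771e-05  3.03931174e-01] [0.17699793 0.09466284 0.49434489]
```

View pics/s0.png

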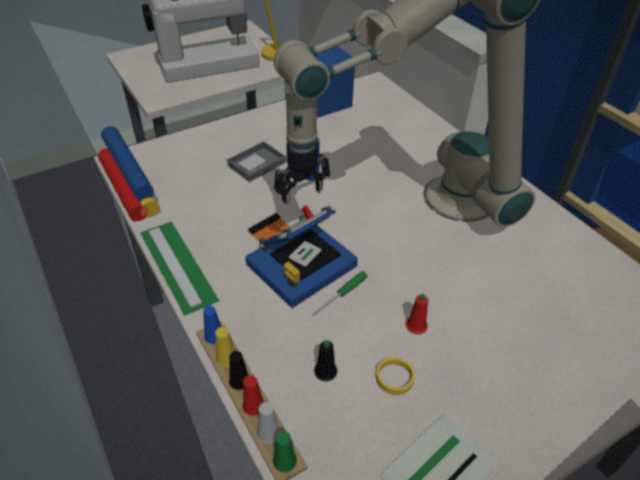

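View pics/d0.png

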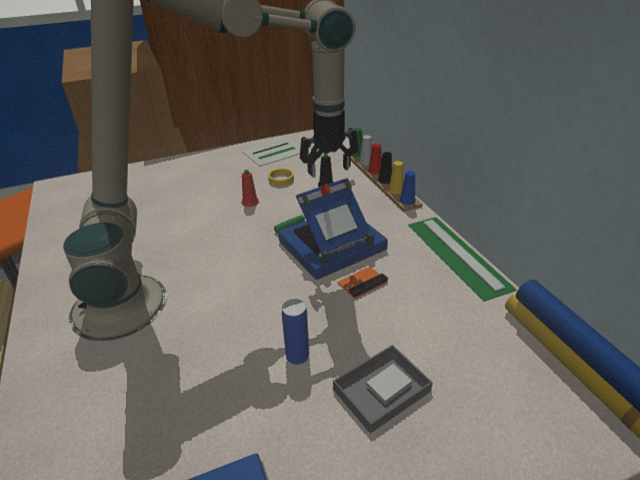

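The scene view shows the open press at about (300,255) with its keeper at (291,270). The side view shows the lid with its red tab at (326,190). Both agree with the networks: yaw about 0.19 rad and bolt about 0.01. Next I'll look from the wrist.

```bash
python3 - <<'E'
from h import *
a=shot('wrist','w0.png')
print(-a['R'].T@a['t'],a['R'])
for n in ['press','lid_hinge','tab','tongue_tip','badge']:
    r=spotter.landmark_of(n,'wrist')
    print(n,[(np.round(x['point'],4).tolist(),round(x['score'],2)) for x in r[:2]])
E
```

```text
[0.57567357 0.0795982  0.37480524] [[ 9.99999479e-01 -9.33782417e-04  4.12284684e-04]
 [-1.01582598e-03 -9.50009396e-01  3.12219659e-01]
 [ 1.00129096e-04 -3.12219915e-01 -9.50009850e-01]]
press []
lid_hinge [([0.5885, -0.0802, 0.0614], 0.88)]
tab [([0.5631, 0.0062, 0.1898], 0.56), ([0.5943, -0.1635, 0.0012], 0.34)]
tongue_tip [([0.6613, 0.0362, 0.175], 0.61)]
badge [([0.5766, 0.0197, 0.0469], 0.75)]
```

View pics/w0.png

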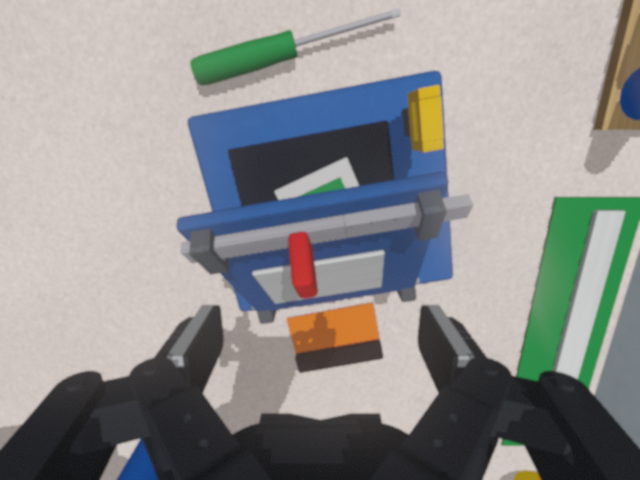

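The wrist view is clear: base front corners at (191,119) and (439,72), bed at (230,149) and (388,122), keeper at (427,120), tab from (299,237) to (306,293), and tongue end at (470,206). I'll fit the press pose to these.

```bash
cat >> h.py <<'E'
def world(p,P):
    c,s=np.cos(p[2]),np.sin(p[2]); return np.array([p[0]+c*P[0]-s*P[1],p[1]+s*P[0]+c*P[1],P[2]])
def lidp(th,P):
    c,s=np.cos(th),np.sin(th); return np.array([P[0],-.085+c*P[1]-s*P[2],.062+s*P[1]+c*P[2]])
E
python3 - <<'E'
from h import *
from scipy.optimize import least_squares
a=shot('wrist')
obs=[((-.110,.105,.04),(191,119)),((.130,.105,.04),(439,72)),((-.075,.065,.05),(230,149)),((.075,.065,.05),(388,122))]
def f(p):
    r=[proj(a,world(p,P))-uv for P,uv in obs]
    r.append(proj(a,world(p,lidp(p[4],(.082+p[3],.15,.015))))-(471,207))
    r.append(proj(a,world(p,lidp(p[4],(-.02+p[3],.15,.053))))-(305,287))
    return np.concatenate(r)
s=least_squares(f,[.574,.006,.19,.01,.75]);p=s.x
print(p.round(4),np.round(s.fun,1)); 
for th in [.75,.087,.057,.027]: print(th,world(p,lidp(th,(-.02+p[3],.15,.036))).round(4))
print(world(p,lidp(p[4],(.082+p[3],.15,.015))))
np.save('p.npy',p)
E
```

```text
[0.5753 0.0061 0.1591 0.0114 0.7409] [-6.9 -4.1  6.  -2.9 -1.3  4.5  1.9  4.3 -2.2 -1.9  2.1  1.7]
0.75 [0.5668 0.0049 0.1906]
0.087 [0.5571 0.0652 0.1109]
0.057 [0.5568 0.0666 0.1065]
0.027 [0.5566 0.0679 0.102 ]
[0.66503104 0.0362296  0.17430952]
```

Emit:
{"name": "drive_tool", "arguments": {"targets": [[-0.005,0,0,5],[-0.005,0,0,5],[0,0,-0.01,0],[0,0,-0.01,0],[0,0,-0.01,0]], "jaw": 0.04, "force": 50}}

```text
clock: 1.92
position: [0.565, -0.0, 0.2728]
ee_rot: [-0.0, 0.643, 0.766, -0.0]
contact_force: [-0.4, -0.4, 0.6]
width: 0.0402
```

```bash
python3 - <<'E'
from h import *
a=shot('wrist','w1.png')
for n in ['lid_hinge','tab','tongue_tip']:
    r=spotter.landmark_of(n,'wrist')
    print(n,[(np.round(x['point'],4).tolist(),round(x['score'],2)) for x in r[:2]])
E
```

```text
lid_hinge [([0.5886, -0.0789, 0.0612], 0.61)]
tab [([0.5612, 0.0055, 0.1876], 0.56)]
tongue_tip [([0.6613, 0.0383, 0.1745], 0.75)]
```

View pics/w1.png

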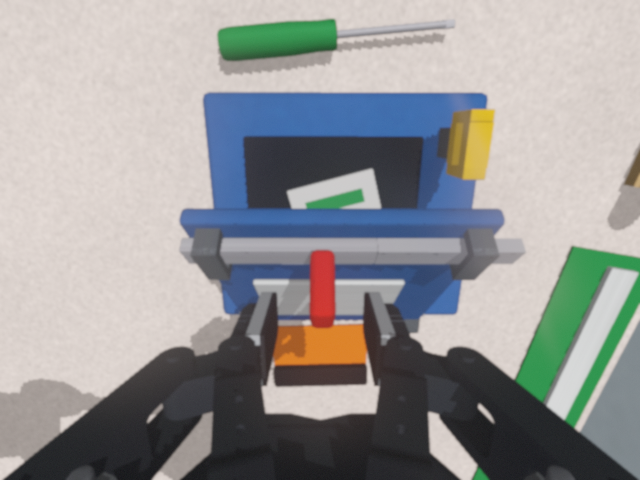

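The press is now exactly aligned with the image (yaw 10°). The tab at u≈322 is centred between the fingers (270–370). Descending to grip.

Emit:
{"name": "drive_tool", "arguments": {"targets": [[0,0,-0.011,0],[0,0,-0.011,0],[0,0,0,0],[0,0,0,0],[0,0,0,0]]}}

```text
clock: 2.75
position: [0.5653, -0.0, 0.2523]
ee_rot: [0.0, 0.643, 0.766, 0.0]
contact_force: [-0.1, 0.7, -0.2]
width: 0.0397
```

Emit:
{"name": "drive_tool", "arguments": {"targets": [[0,0,0,0],[0,0,0,0],[0,0,0,0],[0,0,0,0],[0,0,0,0]], "jaw": 0, "force": 40}}

```text
clock: 3.38
position: [0.5652, -0.0, 0.2523]
ee_rot: [0.0, 0.643, 0.766, 0.0]
contact_force: [-0.1, 0.3, 3.0]
width: 0.0116
```

```bash
python3 - <<'E'
from h import *
a=shot('wrist','w2.png')
for n in ['tab','tongue_tip']:
    r=spotter.landmark_of(n,'wrist')
    print(n,[(np.round(x['point'],4).tolist(),round(x['score'],2)) for x in r[:2]])
E
```

```text
tab [([0.5583, 0.0022, 0.189], 0.86)]
tongue_tip [([0.6649, 0.0371, 0.1772], 0.65)]
```

View pics/w2.png

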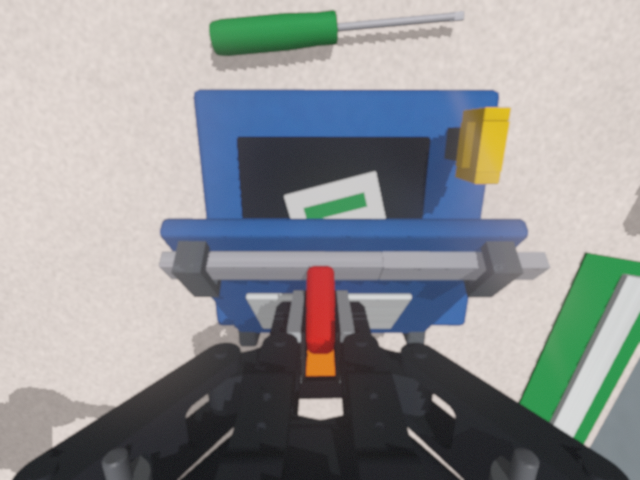

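The tab is gripped (width 11.6 mm) and the tongue end at (548,265) sticks out about 9 mm past the lid. Drawing the bolt back.

Emit:
{"name": "drive_tool", "arguments": {"targets": [[-0.002,-0.0004,0,0],[-0.002,-0.0003,0,0],[-0.002,-0.0004,0,0],[-0.001,-0.0002,0,0],[0,0,0,0]]}}

```text
clock: 4.15
position: [0.558, -0.0012, 0.2522]
ee_rot: [0.0, 0.643, 0.766, 0.0]
contact_force: [1.6, 0.9, 5.2]
width: 0.011
```

Emit:
{"name": "drive_tool", "arguments": {"targets": [[-0.002,-0.0004,0,0],[-0.002,-0.0003,0,0],[0,0,0,0],[0,0,0,0],[0,0,0,0]]}}

```text
clock: 4.78
position: [0.5552, -0.0018, 0.2523]
ee_rot: [0.001, 0.643, 0.766, 0.001]
contact_force: [5.2, 2.6, 4.4]
width: 0.0113
```

Emit:
{"name": "drive_tool", "arguments": {"targets": [[-0.002,-0.0004,0,0],[0,0,0,0],[0,0,0,0],[0,0,0,0],[0,0,0,0]]}}

```text
clock: 5.4
position: [0.5549, -0.0019, 0.2523]
ee_rot: [0.002, 0.643, 0.766, 0.003]
contact_force: [8.7, 3.4, 1.4]
width: 0.0109
```

The bolt is back against its stop (10 mm of travel, force rising). Now following the lid's arc down with a firmer grip.

Emit:
{"name": "drive_tool", "arguments": {"targets": [[0.001,0.0003,0,0],[0,0,0,0],[0,0,0,0],[-0.0006,0.0033,-0.0022,0],[-0.0006,0.0033,-0.0022,0]], "force": 60}}

```text
clock: 6.02
position: [0.5542, 0.003, 0.2492]
ee_rot: [0.004, 0.643, 0.766, 0.001]
contact_force: [4.6, -1.9, 8.8]
width: 0.0111
```

Emit:
{"name": "drive_tool", "arguments": {"targets": [[-0.0011,0.0063,-0.0045,0],[-0.0011,0.0062,-0.0049,0],[-0.001,0.0059,-0.0052,0],[-0.001,0.0055,-0.0055,0],[0,0,0,0]]}}

```text
clock: 6.65
position: [0.55, 0.027, 0.229]
ee_rot: [0.004, 0.642, 0.766, 0.001]
contact_force: [4.3, -1.8, 9.0]
width: 0.0111
```

Emit:
{"name": "drive_tool", "arguments": {"targets": [[-0.0009,0.0053,-0.0057,0],[-0.0009,0.0051,-0.006,0],[-0.0008,0.0047,-0.0063,0],[-0.0008,0.0044,-0.0065,0],[0,0,0,0]]}}

```text
clock: 7.28
position: [0.5466, 0.0466, 0.2046]
ee_rot: [0.004, 0.642, 0.766, 0.001]
contact_force: [4.4, -1.4, 10.2]
width: 0.0111
```

```bash
python3 - <<'E'
from h import *
a=shot('wrist','w3.png')
for n in ['tab','tongue_tip']:
    r=spotter.landmark_of(n,'wrist')
    print(n,[(np.round(x['point'],4).tolist(),round(x['score'],2)) for x in r[:2]])
E
```

```text
tab [([0.5408, 0.0495, 0.14], 0.68)]
tongue_tip [([0.6457, 0.0737, 0.1224], 0.97)]
```

View pics/w3.png

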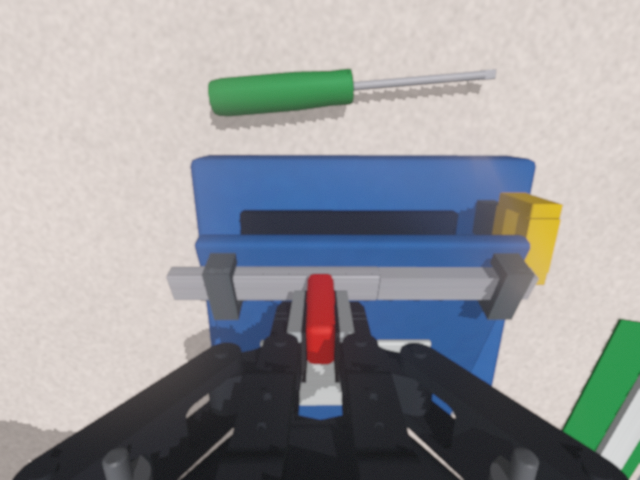

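The lid is following the grip. The tongue end at (535,285) is nearly flush with the lid end and clear of the keeper. Continuing down.

Emit:
{"name": "drive_tool", "arguments": {"targets": [[-0.0007,0.004,-0.0067,0],[-0.0007,0.0037,-0.0069,0],[-0.0006,0.0034,-0.0071,0],[-0.0005,0.0027,-0.0065,0],[0,0,0,0]]}}

```text
clock: 8.05
position: [0.5442, 0.0605, 0.1777]
ee_rot: [0.004, 0.642, 0.766, 0.001]
contact_force: [3.7, -1.9, 12.8]
width: 0.0107
```

```bash
python3 - <<'E'
from h import *
a=shot('wrist','w4.png')
for n in ['tab','tongue_tip']:
    r=spotter.landmark_of(n,'wrist')
    print(n,[(np.round(x['point'],4).tolist(),round(x['score'],2)) for x in r[:2]])
E
```

```text
tab []
tongue_tip [([0.5515, 0.1588, 0.0007], 0.69), ([0.6468, 0.0814, 0.0978], 0.63)]
```

View pics/w4.png

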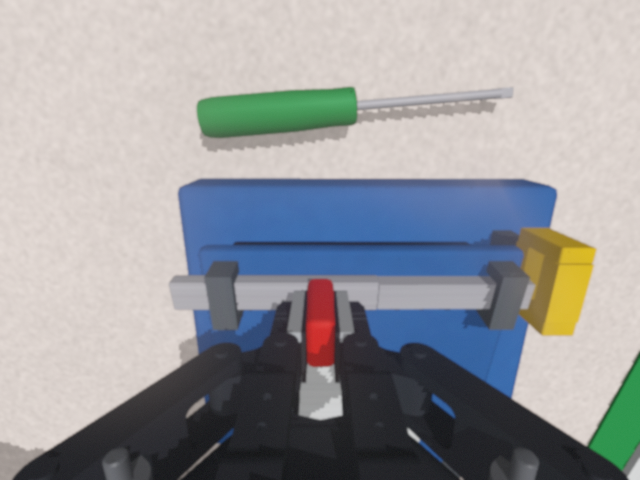

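The lid is at about 0.12 rad and the tongue end at (528,292) sits just short of the keeper (523–590, 230–333). The slot itself is not visible, so I'll find it by feel: down to the top of the range, then push gently.

Emit:
{"name": "drive_tool", "arguments": {"targets": [[-0.0002,0.0011,-0.003,0],[-0.0002,0.0011,-0.003,0],[0,0,0,0],[0,0,0,0],[0,0,0,0]]}}

```text
clock: 8.82
position: [0.5438, 0.0625, 0.1722]
ee_rot: [0.004, 0.642, 0.766, 0.001]
contact_force: [3.0, -0.7, 12.7]
width: 0.0108
```

Emit:
{"name": "drive_tool", "arguments": {"targets": [[0.003,0.0005,0,0],[0.003,0.0005,0,0],[0.002,0.0004,0,0],[0,0,0,0],[0,0,0,0]]}}

```text
clock: 9.45
position: [0.5496, 0.0638, 0.1715]
ee_rot: [0.002, 0.642, 0.766, -0.001]
contact_force: [-1.0, -1.7, 14.4]
width: 0.0109
```

Emit:
{"name": "drive_tool", "arguments": {"targets": [[0.002,0.0004,0,0],[0.001,0.0002,0,0],[0,0,0,0],[0,0,0,0],[0,0,0,0]]}}

```text
clock: 10.07
position: [0.5521, 0.0643, 0.1713]
ee_rot: [0.001, 0.642, 0.766, -0.001]
contact_force: [-0.8, -2.6, 13.3]
width: 0.0106
```

Emit:
{"name": "drive_tool", "arguments": {"targets": [[0.002,0.0004,0,0],[0.001,0.0002,0,0],[0,0,0,0],[0,0,0,0],[0,0,0,0]]}}

```text
clock: 10.7
position: [0.5551, 0.0649, 0.1713]
ee_rot: [0.001, 0.642, 0.766, -0.001]
contact_force: [-1.6, -1.5, 12.8]
width: 0.0111
```

The bolt is at about 0.0117, past the 0.006 face, against only friction, so it is entering the slot. Pushing on.

Emit:
{"name": "drive_tool", "arguments": {"targets": [[0.003,0.0005,0,0],[0.003,0.0005,0,0],[0.003,0.0005,0,0],[0.002,0.0004,0,0],[0,0,0,0]]}}

```text
clock: 11.32
position: [0.5661, 0.0668, 0.1712]
ee_rot: [0.001, 0.642, 0.766, -0.001]
contact_force: [-2.1, -2.3, 12.9]
width: 0.011
```

```bash
python3 - <<'E'
from h import *
a=shot('wrist','w5.png')
E
```

```text
(no output)
```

View pics/w5.png

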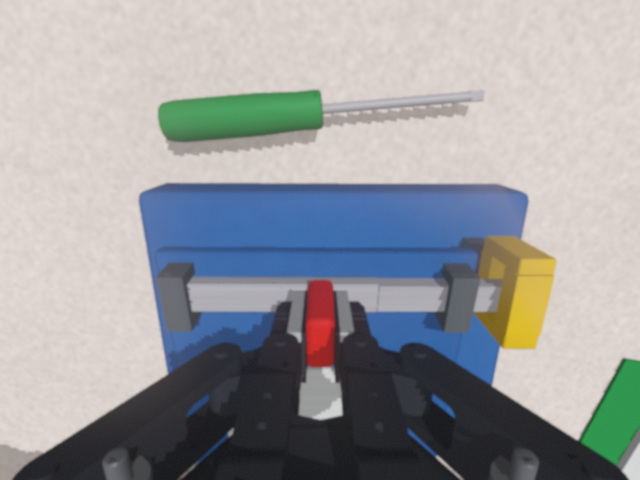

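The tongue disappears into the keeper's face under its top at (500,297). Sliding it home to the stop.

Emit:
{"name": "drive_tool", "arguments": {"targets": [[0.003,0.0005,0,0],[0.003,0.0005,0,0],[0.002,0.0004,0,0],[0,0,0,0],[0,0,0,0]]}}

```text
clock: 12.0
position: [0.5739, 0.0682, 0.1712]
ee_rot: [0.001, 0.642, 0.766, -0.002]
contact_force: [-1.5, -1.6, 12.9]
width: 0.0109
```

Emit:
{"name": "drive_tool", "arguments": {"targets": [[0.001,0.0002,0,0],[0,0,0,0],[0,0,0,0],[0,0,0,0],[0,0,0,0]]}}

```text
clock: 12.62
position: [0.574, 0.0682, 0.1712]
ee_rot: [0.001, 0.642, 0.766, -0.002]
contact_force: [-4.1, -2.7, 13.9]
width: 0.0108
```

It has reached the stop (bolt about 0.030). Before letting go, I'll ease upward with the grip still on, to check that the keeper takes the load.

Emit:
{"name": "drive_tool", "arguments": {"targets": [[0,0,0.001,0],[0,0,0.001,0],[0,0,0.001,0],[0,0,0.001,0],[0,0,0,0]]}}

```text
clock: 13.25
position: [0.5743, 0.0681, 0.172]
ee_rot: [-0.0, 0.642, 0.766, -0.003]
contact_force: [0.3, -5.5, -2.7]
width: 0.0111
```

The lid stopped after 0.8 mm while the hand's load fell to zero, so the keeper holds it. Opening and withdrawing.

Emit:
{"name": "drive_tool", "arguments": {"targets": [[0,0,0,0],[0,0,0,0],[0,0,0,0],[0,0,0,0],[0,0,0,0]], "jaw": 0.035}}

```text
clock: 13.88
position: [0.5753, 0.0701, 0.1738]
ee_rot: [0.0, 0.643, 0.766, 0.0]
contact_force: [0.2, -0.1, -0.0]
width: 0.0351
```

Emit:
{"name": "drive_tool", "arguments": {"targets": [[0,0,0.01,0],[0,0,0.02,0],[0,0,0.03,0],[0,0,0.04,0],[0,0,0,0]]}}

```text
clock: 14.5
position: [0.5772, 0.07, 0.2781]
ee_rot: [0.003, 0.643, 0.766, 0.003]
contact_force: [0.3, -0.2, -0.2]
width: 0.0351
```

```bash
python3 - <<'E'
from h import *
a=shot('wrist','w6.png'); shot('scene')
for n in ['tab','tongue_tip']:
  for c in ['wrist','scene']:
    r=spotter.landmark_of(n,c)
    print(n,c,[(np.round(x['point'],4).tolist(),round(x['score'],2)) for x in r[:2]])
p=np.array([.574,.0055,.1745])
for b in (.02,.025,.03): print(b,world(p,lidp(.08,(-.02+b,.15,.036))).round(4))
for n in ['screwdriver','squeegee']:
    r=spotter.landmark_of(n,'scene'); print(n,np.round(r[0]['point'],3) if r else r)
print(sensors.get_state()['contact_force'])
E
```

```text
tab wrist [([0.5699, 0.0679, 0.1116], 0.55)]
tab scene [([0.5703, 0.0689, 0.1067], 0.58)]
tongue_tip wrist [([0.6739, 0.0871, 0.0901], 0.81)]
tongue_tip scene [([0.6741, 0.0853, 0.0907], 0.85)]
0.02 [0.5633 0.0662 0.1099]
0.025 [0.5682 0.0671 0.1099]
0.03 [0.5731 0.0679 0.1099]
screwdriver [0.556 0.159 0.001]
squeegee [ 0.594 -0.171 -0.001]
[-0.11002424  0.00315824  0.31353406]
```

View pics/w6.png

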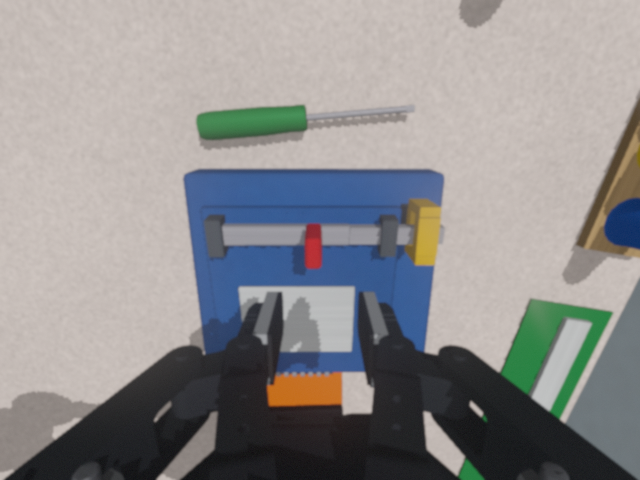

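The lid is down, and the tongue passes through the keeper and shows on its far side at (443,234). Handing in.

```bash
python3 -c "
from rig import manip; print(manip.sign_off())"
```

```text
the job is handed in; nothing more can be done
None
```

The press lid is shut and locked, and the job is handed in at about 14.6 s of the 58 s allowed.

- **What I did:** I gripped the red tab and drew the bolt back about 10 mm to its stop. I then brought the lid down along its arc to about 0.08 rad and slid the bolt in. It entered the slot on the first try, with only friction against it, and I pushed it to its stop.
- **Lock:** with the grip still on, easing upward took the load off the hand after only 0.8 mm of rise, so the keeper was holding the lid before I let go.
- **Last look:** the lid is down and the tongue end shows on the far side of the keeper. The gripper is clear, with no contact force.
- **Bolt travel:** the arm's own travel puts the bolt at about 30 mm. The networks' tab point reads about 3 mm lower, at about 27 mm. That is within their 4 mm error and still above the 25 mm needed.
- **Other things on the table:** the screwdriver and squeegee read within about 5 mm of where they were. I did not re-measure the other bystanders. The badge is hidden under the lid, so I could not check it directly, but the gripper never went near it.

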